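# Fit the pan thermometer, then switch on the hob

### The job

The butter in the saucepan is to be melted under control: take the large-dial thermometer out of its stand and slide its stem down through the slanting sleeve of the clip on the pan's rim, all the way until its collar sits on the sleeve's mouth, and leave it there. Only then turn the hob's knob clockwise from off to the first mark, without overshooting it. Leave the small thermometer, the cake tub, the cake press and the jar where they are.

Things in the scene. Friction and masses are not known exactly. Their poses are not given: they have to be found in the camera images.
- thermometer: Steel dial thermometer, 149 mm long, 90 g, upright in a hole of the stand. Origin on its axis at the collar's underside; z along the stem to the dial. Above the origin: collar 20 mm wide, 8 mm high; neck 12 mm wide; dial head, a disc 50 mm wide, 14 mm thick (z 30 to 44 mm, white face up). Below: stem 7 mm thick, 105 mm long, tapered tip. Round about z: yaw does not matter.
- thermometer_tip (a point): Tip of the large thermometer's stem, 105 mm below the collar's underside.
- small_thermometer: Another steel dial thermometer, not to be used: dial 32 mm across, 10 mm thick (24 to 34 mm above its origin at the collar's underside), stem 85 mm. It stands in the stand's other hole; which of the two has which hole varies.
- stand: Fixed stand of bent steel sheet, 180 (x) by 90 (y) by 120 mm high, origin under its centre on the bench. Its top has two 13 mm holes at x = -45 and +45 mm; the thermometers stand in them, collars resting on the top (120 mm above the bench), stems free below.
- sleeve: Fixed steel tube of the clip on the saucepan's rim; the stem goes down through it. Origin: centre of its upper mouth, 188 mm above the bench, 14 mm above the rim. z: its axis, up and out of the pan, 30 degrees from vertical. 36 mm long, bore 10.5 mm, top 6 mm flared to 17 mm (22 mm outside), open below into the pan; with the collar on the mouth the tip clears the pan's floor.
- pot: Steel saucepan, 200 mm across, 95 mm high, on the hob (it does not move), three blocks of butter inside towards its long handle. Origin under its centre, 79 mm above the bench. The clip is on its -x side, the handle 10 degrees left of its +x, reaching 290 mm from the centre.
- hob: Fixed induction hob, 390 mm deep (x), 330 mm wide (y), 79 mm high, origin under it on the bench, level top from x = -100 to +200 mm. Its front (-x) is a control panel sloping down to the robot from 75 to 46 mm above the bench, its normal leaning 0.30 rad (17 degrees) from vertical to the hob's -x.
- knob (a joint): Angle of the hob's knob, rad: 0 = off (pointer up the slope, at the dot), grows clockwise seen from above the panel, stop at 3.2. Bars on the panel mark 60, 120 and 180 degrees: first mark = 1.05 rad. Friction about 0.06 N m; stays where it is left.
- knob_grip (a point): On the knob's axis, 21 mm above the sloping panel; z = axis out of the panel, x = along the knob's bar to its pointer end, turning with it. Black knob: disc 48 mm wide, 10 mm high, with a bar across it 44 mm long, 12 mm wide, reaching 27 mm above the panel; grip the bar across its width. The axis is 146 mm in front (-x) and 85 mm right (-y) of the hob's origin.
- cake_tub: Loose clear plastic tub 85 mm square, 38 mm high, with a moon cake in it, right of the hob. Origin under its centre. Leave alone.
- cake_press: Loose white hand press for moon cakes, a barrel 66 mm across with a knob on top, 140 mm high, right of the hob. Origin under its centre. Leave alone.
- jar: Loose amber glass jar with a steel lid, 76 mm across, 110 mm high, beyond the stand, left of the hob. Origin under its centre. Leave alone.
Things that resemble listed ones, but are neither listed nor needed, are in the scene too. Leave any pink look-alike of the thermometer alone.

How it is judged:
By the outcome, as a careful person would: the job done as asked, in the order asked, and still so for the second after the job is handed in, with the robot touching nothing.
It also fails if it takes over 64 s, if anything falls off the work surface, if the arm or the gripper's body presses on something with over 40 N, if the wrist force passes 120 N, or if a joint passes its speed limit or range.

### The arm

A 7-joint arm with a two-finger parallel gripper is mounted at the origin on the work surface. World frame = base frame: x ahead of the robot, y to its left, z up, the work surface at z = 0. Lengths are in m, angles in rad, forces in N, time in s.
With the tool pointing down it reaches from about 0.4 to 0.85 m from the base axis. Payload 4.5 kg.
Tool frame: the origin (TCP) lies at the very end of the fingers, on their centre line; the grasp point (between the pads) lies 19 mm behind it; z points along the fingers, y is the line along which they close (so a half turn about z gives the same grasp; the last joint's range is limited). The gripper opens to 88 mm and grips with 3 to 60 N. Pads are 18 mm wide; open, the fingers measure 123 mm over their backs; the gripper's body (75 mm by 187 mm) begins 45 mm behind the grasp point.
Start: joints at [0.034, 0.689, -0.195, 1.565, 0.157, 0.902, -0.215], TCP at [0.625, 0, 0.239] pointing down, gripper open.
Joint ranges: [-3.01, 3.01], [-0.46, 2.08], [-1.47, 1.51], [0.13, 2.56], [-1, 4.14], [0.04, 2.09], [-2.66, 2.66]. Speed limits (rad/s): [2.57, 2.57, 3.14, 3.14, 3.14, 3.14, 3.14].

### API

Orientations are given as a unit quaternion [x, y, z, w].
In Python, from plant import r, eyes, nets gives the robot as it stands.
- The arm moves only by the shell command python3 -m pendant 'ROWS' [FORCE]. ROWS is JSON, a list of rows, each an object of numbers: "claw": the opening, from 0 (shut) to 1 (fully open); "dx", "dy", "dz": the shift along the world's x, y, z in mm; "twist": the turn about the world's z in rad. In form: [{"claw": .., "dx": .., "dy": .., "dz": .., "twist": ..}, ...]. A call has 1 to 8 rows; each row is the pose to reach, as a shift and turn from the pose commanded when the call began; what a row does not reach only later rows make up. A row lasts 1/10 s, in which the tool goes at most 50 mm and 8.59 degrees, less where a joint would pass 70% of its speed; a pose out of reach is approached as far as the arm can. A call with a gripper value outside its range is refused whole. The fingers move at their own pace and stop on an object; FORCE is the grip in N (left out, the last holds). Time passes only in rows, so rows that repeat a pose let the fingers close. It gives the time, the measured TCP pose, the force, the opening and the grip force at its end, in the units of the state.
- r.get_state(): the state, without advancing time (a new reading comes with each control period).
- eyes.snapshot(name): name is "scene" or "side" or "wrist"; returns (picture, depth): 420x560x3 uint8, blue, green, red; 420x560 float32, m along the optical axis (not along the pixel's ray), 0 where there is no reading.
- eyes.camera_info(name): a dict with "K" (3x3 intrinsics, pixels), "D" ([k1, k2, p1, p2, k3] as OpenCV has them; the pictures are not rectified), "world_to_cam" (4x4, takes a point from world to camera coordinates); the wrist camera has in their place "T_tool_cam" (4x4, takes a point from camera to tool coordinates, whose origin is the TCP and whose axes are the flange's). Camera axes: x right, y down, z forward; pixel columns grow to the right and rows downward; lengths in m; the calibration is good to about 2 mm. A picture is of the moment at which its call begins: read the wrist's pose just before it. camera_info takes no time and is no camera call.
- r.finish_job(): hands the job in; it is judged then, once.
Trained networks look in the newest picture that a camera, given by its name, has taken for a name from the list of things; names that differ only in an ending like _2 or _b are one class to them, and where a whole thing is asked for, a point or a joint stands for the part that bears it (a point fixed in the world has none). Each returns a list of dicts, best first, with "confidence" (0 to 1); they miss things now and then, are a little off and sometimes report something else, mostly with a low value. They report only what shows in the picture. A call takes as long as a camera call. They do not tell look-alikes from the thing itself.
- nets.spot_in(camera, query): "box" ([left, top, width, height] as shares, 0 to 1, of the picture: columns of its width, rows of its height, round what is visible of it).
- nets.place_of(camera, query): "position" ([column, row] as shares, 0 to 1, of the picture: columns of its width, rows of its height: a listed point, or the origin of a listed thing).
The state is a dict: "clock": time; "q": joint angles; "qd": joint speeds; "joint_torque": joint torques, N m; "tool_pos": TCP position; "eef_rot": TCP orientation; "contact_force": force on the tool from outside, world axes, zero at the start; "moment": the same for the moment, N m; "opening": opening from 0.0 (shut) to 1.0 (fully open); "finger_force": force on a finger pad.
Only numpy, scipy, OpenCV 4.12 (cv2) and the standard library are available. Lean on these libraries where they do the work, as an engineer would, in place of code of your own. Each camera call takes 0.05 s, during which the arm holds its last target. There are 200 camera calls.

## Working session

There is one attempt and no reset: what is moved stays moved. The work goes in short steps, Python scripts to look and compute and a shell command to move; the robot and the scene stay as the last step left them, time stands still between calls to the robot, and variables do not carry over. Pictures are saved under pics/ and viewed, at most 10 in all, crops included, and the job is handed in when it is done.

```bash
mkdir -p pics; ls
cat > h.py <<'E'
import numpy as np, cv2
from scipy.spatial.transform import Rotation as R
from plant import r, eyes, nets
def cam(n):
    c=eyes.camera_info(n); K=np.array(c['K']);D=np.array(c['D'],float)
    if n=='wrist':
        s=r.get_state(); T=np.eye(4);T[:3,:3]=R.from_quat(s['eef_rot']).as_matrix();T[:3,3]=s['tool_pos']
        M=T@np.array(c['T_tool_cam'])
    else: M=np.linalg.inv(np.array(c['world_to_cam']))
    return K,D,M
def ray(c,px):
    K,D,M=c; u=cv2.undistortPoints(np.array([[px]],float),K,D)[0,0]
    return M[:3,3],M[:3,:3]@np.array([u[0],u[1],1.])
def tri(*rs):
    A=np.zeros((3,3));b=np.zeros(3)
    for o,d in rs:
        d=d/np.linalg.norm(d);P=np.eye(3)-np.outer(d,d);A+=P;b+=P@o
    p=np.linalg.solve(A,b)
    return p,[np.linalg.norm(np.cross(p-o,d/np.linalg.norm(d))) for o,d in rs]
def atz(rr,z): o,d=rr; return o+d*(z-o[2])/d[2]
def pix(c,p):
    K,D,M=c; W=np.linalg.inv(M)
    return cv2.projectPoints(np.array([p],float),cv2.Rodrigues(W[:3,:3])[0],W[:3,3],K,D)[0].ravel()
E
python3 - <<'E'
from h import *
ims=[]
for n in ['scene','side','wrist']:
    c=cam(n); im,d=eyes.snapshot(n); np.savez(f'{n}0.npz',im=im,d=d,M=c[2]); ims.append(im); cv2.imwrite(f'pics/{n}0.png',im)
    print(n,c[2][:3,3].round(3),c[2][:3,2].round(2))
    for q in ['thermometer','thermometer_tip','small_thermometer','stand','sleeve','pot','hob','knob_grip']:
        o=nets.place_of(n,q)
        print(' ',q,[(round(a['confidence'],2),(np.array(a['position'])*[560,420]).round().tolist()) for a in o[:4]])
print(r.get_state())
E
```

```text
pics
scene [ 1.075 -0.748  0.667] [-0.51  0.68 -0.53]
  thermometer [(0.54, [276.0, 173.0]), (0.48, [302.0, 160.0]), (0.28, [316.0, 263.0])]
  thermometer_tip [(0.55, [281.0, 199.0]), (0.54, [301.0, 186.0]), (0.46, [329.0, 188.0])]
  small_thermometer [(0.63, [351.0, 172.0])]
  stand [(0.75, [337.0, 197.0])]
  sleeve [(0.61, [325.0, 165.0]), (0.59, [321.0, 187.0]), (0.26, [123.0, 312.0])]
  pot [(0.83, [333.0, 242.0])]
  hob [(0.62, [317.0, 260.0])]
  knob_grip [(0.62, [255.0, 237.0])]
side [0.243 0.451 0.784] [ 0.37 -0.58 -0.72]
  thermometer [(0.67, [296.0, 343.0]), (0.66, [203.0, 365.0]), (0.56, [253.0, 407.0])]
  thermometer_tip [(0.79, [293.0, 365.0])]
  small_thermometer [(0.84, [178.0, 327.0])]
  stand []
  sleeve [(0.59, [241.0, 220.0])]
  pot [(0.89, [230.0, 221.0])]
  hob [(0.93, [244.0, 248.0])]
  knob_grip [(0.64, [314.0, 229.0]), (0.21, [247.0, 249.0]), (0.16, [175.0, 325.0])]
wrist [0.625 0.068 0.385] [ 0.   -0.27 -0.96]
  thermometer [(0.88, [45.0, 107.0])]
  thermometer_tip [(0.77, [74.0, 40.0])]
  small_thermometer []
  stand []
  sleeve [(0.87, [279.0, 202.0])]
  pot [(0.78, [354.0, 220.0])]
  hob []
  knob_grip [(0.49, [184.0, 307.0])]
{'clock': 1.35, 'q': array([ 0.03377318,  0.68910933, -0.19460873,  1.56529921,  0.15727093,
        0.90250181, -0.21510007]), 'qd': array([-0.00155902,  0.00138849,  0.00069696,  0.00029932, -0.00049346,
        0.00114353, -0.000778  ]), 'joint_torque': array([ 5.49924880e-04, -5.27494776e+01, -1.26726899e+00, -1.53747529e+01,
       -5.19910874e-02, -8.24062827e-04,  1.82318263e-05]), 'tool_pos': array([6.25019932e-01, 5.43166833e-05, 2.38737314e-01]), 'eef_rot': array([7.07093438e-01, 7.07120123e-01, 3.53906536e-05, 7.49365047e-06]), 'contact_force': array([ 1.33849282, -0.12221831,  0.5179832 ]), 'moment': array([0.00063391, 0.02631912, 0.01392263]), 'finger_force': 0.0, 'opening': 1.0012385120686425}
```

```bash
python3 -c "
import cv2,numpy as np
a,b,c=[cv2.imread(f'pics/{n}0.png') for n in('scene','side','wrist')]
w=np.zeros((600,800,3),np.uint8)
w[:300,:400]=cv2.resize(a,(400,300));w[:300,400:]=cv2.resize(b,(400,300));w[300:,:400]=cv2.resize(c,(400,300))
w[300:,400:]=cv2.resize(a[120:270,230:430],(400,300))
cv2.imwrite('pics/m0.png',w)"
```

```text
(no output)
```

View pics/m0.png

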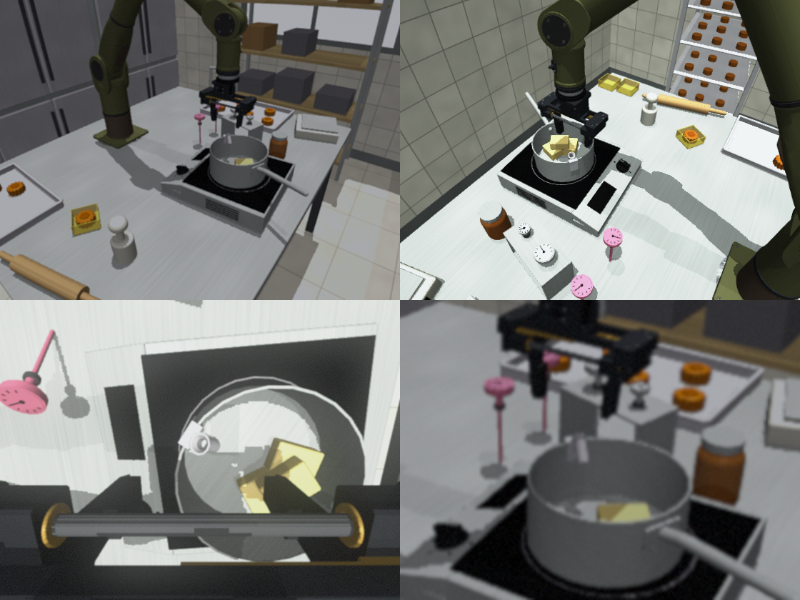

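Run:
```python
from h import *
S,C,W=cam('side'),cam('scene'),cam('wrist')
print('dial z.164',atz(ray(S,(203,353)),.164),'collar z.12',atz(ray(S,(203,365)),.12),'small',atz(ray(S,(178,327)),.12))
print('sleeve',tri(ray(S,(241,220)),ray(W,(279,202))), tri(ray(S,(241,220)),ray(W,(279,202)),ray(C,(325,165))))
print('knob',tri(ray(S,(314,229)),ray(C,(255,237))))
print('pot',tri(ray(S,(230,221)),ray(C,(333,242))),tri(ray(S,(230,221)),ray(W,(354,220))))
print('hob',tri(ray(S,(244,248)),ray(C,(317,260))))
d=np.load('side0.npz')['d']
def at(c,px):
    o,dd=ray(c,px); return o+dd*d[int(px[1]),int(px[0])]
for p in [(203,353),(174,322),(298,330),(253,400)]: print(p,at(S,p).round(3))
# pot rim circle from side depth
H,Wd=d.shape; v,u=np.mgrid[:H,:Wd]; m=d>0
P=cv2.undistortPoints(np.stack([u,v],-1).reshape(-1,1,2).astype(float),S[0],S[1]).reshape(H,Wd,2)
X=np.concatenate([P,np.ones((H,Wd,1))],-1)*d[...,None]@S[2][:3,:3].T+S[2][:3,3]
k=m&(X[...,2]>.150)&(X[...,2]<.166)&(u<200)&(v>270)&(v<400)|m&(X[...,2]>.15)&(X[...,2]<.17)&(abs(u-203)<30)&(abs(v-353)<25)
pts=X[k]; print(len(pts),pts.min(0),pts.max(0),((pts.min(0)+pts.max(0))/2).round(3))
pb=X[m&(X[...,2]>.169)&(X[...,2]<.179)&(v>150)&(v<270)&(u>180)&(u<290)]
print('rim',len(pb),pb.min(0),pb.max(0))
```

```text
dial z.164 [0.49425415 0.28760847 0.164     ] collar z.12 [0.4975374  0.29272181 0.12      ] small [0.58435394 0.26412066 0.12      ]
sleeve (array([0.62290897, 0.01506433, 0.17131922]), [np.float64(0.00106756736904448), np.float64(0.0010675673690444623)]) (array([0.61264924, 0.04261249, 0.22828549]), [np.float64(0.021594592530872217), np.float64(0.017199241278198003), np.float64(0.014678375925285937)])
knob (array([ 0.5189253 , -0.12948474,  0.07401485]), [np.float64(0.0023339215504587746), np.float64(0.0023339215504588617)])
pot (array([ 0.70182925, -0.03285889,  0.07708418]), [np.float64(0.0006582491692403654), np.float64(0.0006582491692404622)]) (array([ 0.69727606, -0.026696  ,  0.08530234]), [np.float64(0.00030675988615115786), np.float64(0.00030675988615147564)])
hob (array([ 0.66011621, -0.03326659, -0.00095235]), [np.float64(0.0031870952605101413), np.float64(0.003187095260510369)])
(203, 353) [0.494 0.288 0.164]
(174, 322) [0.58  0.27  0.153]
(298, 330) [0.39  0.155 0.148]
(253, 400) [0.384 0.298 0.149]
985 [0.47227926 0.25106293 0.15020762] [0.60115116 0.31360658 0.16753728] [0.537 0.282 0.159]
rim 468 [ 0.59538583 -0.12741834  0.16906021] [0.8914855  0.07478566 0.17838756]
```

```bash
python3 -m pendant '[{"claw":1,"dx":-20,"dy":40,"dz":10,"twist":0.14},{"claw":1,"dx":-40,"dy":80,"dz":20,"twist":0.28},{"claw":1,"dx":-60,"dy":125,"dz":20,"twist":0.42},{"claw":1,"dx":-80,"dy":170,"dz":20,"twist":0.56},{"claw":1,"dx":-100,"dy":215,"dz":20,"twist":0.7},{"claw":1,"dx":-120,"dy":260,"dz":20,"twist":0.84},{"claw":1,"dx":-131,"dy":288,"dz":20,"twist":0.98},{"claw":1,"dx":-131,"dy":288,"dz":20,"twist":1.03}]' 20; python3 -m pendant '[{"claw":1},{"claw":1}]'
python3 - <<'E'
from h import *
c=cam('wrist'); im,d=eyes.snapshot('wrist'); cv2.imwrite('pics/w1.png',im); np.savez('w1.npz',im=im,d=d,M=c[2])
for q in ['thermometer','small_thermometer','stand']:
    for a in nets.spot_in('wrist',q)[:3]:
        b=np.array(a['box'])*[560,420,560,420]; ctr=b[:2]+b[2:]/2
        print(q,a['confidence'],b.round(), atz(ray(c,ctr),.157).round(4))
    for a in nets.place_of('wrist',q)[:3]: p=np.array(a['position'])*[560,420]; print('  org',p.round(),atz(ray(c,p),.12).round(4))
S=cam('side'); eyes.snapshot('side')
im2,d2=eyes.snapshot('side'); cv2.imwrite('pics/s1.png',im2)
for q in ['sleeve','pot','knob_grip']:
    for a in nets.place_of('side',q)[:3]: print(q,a['confidence'],(np.array(a['position'])*[560,420]).round(1))
eyes.snapshot('scene')
for q in ['sleeve','pot','knob_grip','thermometer']:
    for a in nets.place_of('scene',q)[:4]: print('scene',q,a['confidence'],(np.array(a['position'])*[560,420]).round(1))
s=r.get_state();print(s['clock'],s['tool_pos'],s['q'])
# dial top by depth
m=d>0;v,u=np.nonzero(m)
P=cv2.undistortPoints(np.stack([u,v],-1).reshape(-1,1,2).astype(float),c[0],c[1]).reshape(-1,2)
X=np.c_[P,np.ones(len(P))]*d[v,u][:,None]@c[2][:3,:3].T+c[2][:3,3]
k=(abs(X[:,0]-.494)<.04)&(abs(X[:,1]-.288)<.04)&(X[:,2]>.155)&(X[:,2]<.175)
Y=X[k];print(len(Y),np.median(Y[:,2]),Y.min(0),Y.max(0))
cc,rad=cv2.minEnclosingCircle(Y[:,:2].astype(np.float32));print(cc,rad)
cv2.imwrite('pics/m1.png',np.hstack([im[:,:],cv2.resize(im2[120:330,140:300],(240,315)) if 0 else im2[0:420,140:380]]))
E
```

```text
clock: 2.15
tool_pos: [0.4908, 0.2944, 0.2593]
eef_rot: [0.261, 0.965, 0.002, -0.001]
contact_force: [-0.0, -0.3, -0.1]
opening: 0.997
finger_force: 0.0
thermometer 0.95 [113.   0. 128. 102.] [0.348  0.2875 0.157 ]
thermometer 0.89 [253. 193.  61.  59.] [0.5013 0.2879 0.157 ]
thermometer 0.84 [ 38. 166. 108.  89.] [0.4111 0.1547 0.157 ]
  org [164.  31.] [0.3176 0.2809 0.12  ]
  org [279. 210.] [0.4984 0.2853 0.12  ]
  org [ 81. 218.] [0.4087 0.1153 0.12  ]
small_thermometer 0.77 [293. 282.  29.  15.] [0.5676 0.2747 0.157 ]
  org [304. 290.] [0.5861 0.2636 0.12  ]
stand 0.95 [221. 144. 131. 195.] [0.5171 0.2822 0.157 ]
sleeve 0.6 [238.8 218. ]
sleeve 0.19 [194.7 370.1]
pot 0.68 [229.2 223.4]
knob_grip 0.61 [245.1 246.4]
knob_grip 0.55 [312.4 229.6]
scene sleeve 0.45 [318. 184.]
scene pot 0.81 [332.1 240.4]
scene knob_grip 0.57 [253.2 234.9]
scene thermometer 0.67 [326.7 164. ]
scene thermometer 0.64 [259.6 208.3]
scene thermometer 0.46 [273.5 175.1]
3.0 [0.49404718 0.28802722 0.25876157] [-0.32726501  0.62266768 -0.47652907  1.69711557  0.34667498  0.90645716
  0.08648965]
2835 0.16500973535047433 [0.47343109 0.26204384 0.15501578] [0.52369395 0.31133648 0.16739414]
(0.4985625147819519, 0.28669607639312744) 0.025232667103409767validation failed for argument at $[0]...
```

View pics/m1.png

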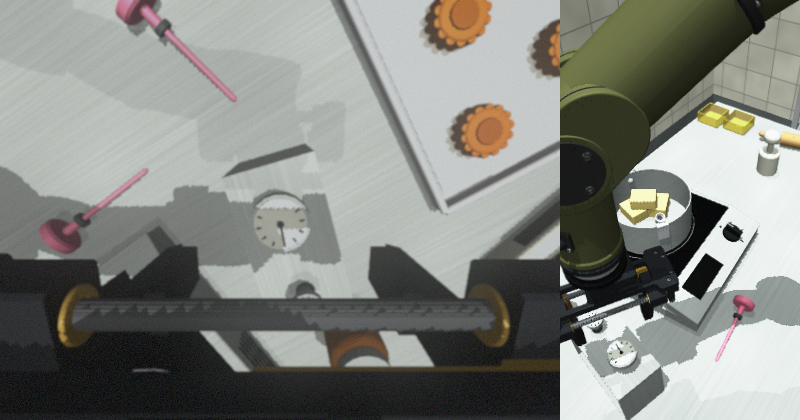

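```bash
python3 -m pendant '[{"claw":1,"dx":4.5,"dy":-1.3,"dz":-40,"twist":0},{"claw":1,"dx":4.5,"dy":-1.3,"dz":-75,"twist":0},{"claw":1,"dx":4.5,"dy":-1.3,"dz":-105,"twist":0},{"claw":1,"dx":4.5,"dy":-1.3,"dz":-121,"twist":0},{"claw":1,"dx":4.5,"dy":-1.3,"dz":-121,"twist":0},{"claw":0.5,"dx":4.5,"dy":-1.3,"dz":-121,"twist":0},{"claw":0.5,"dx":4.5,"dy":-1.3,"dz":-121,"twist":0},{"claw":0.5,"dx":4.5,"dy":-1.3,"dz":-121,"twist":0}]' 20; python3 -m pendant '[{"claw":0.5,"dx":0,"dy":0,"dz":0,"twist":0},{"claw":0.5,"dx":0,"dy":0,"dz":0,"twist":0},{"claw":0.5,"dx":0,"dy":0,"dz":0,"twist":0},{"claw":0.5,"dx":0,"dy":0,"dz":0,"twist":0}]'
```

```text
clock: 3.8
tool_pos: [0.4992, 0.2872, 0.139]
eef_rot: [0.267, 0.964, 0.001, 0.001]
contact_force: [-0.3, -0.5, -0.4]
opening: 0.757
finger_force: 0.0
clock: 4.2
tool_pos: [0.4988, 0.2869, 0.1382]
eef_rot: [0.267, 0.964, 0.0, 0.0]
contact_force: [0.0, -0.4, 3.3]
opening: 0.551
finger_force: 20.0
```

```bash
python3 -m pendant '[{"claw":0.4,"dx":0,"dy":0,"dz":25,"twist":0},{"claw":0.4,"dx":0,"dy":0,"dz":65,"twist":0},{"claw":0.4,"dx":0,"dy":0,"dz":105,"twist":0},{"claw":0.4,"dx":0,"dy":0,"dz":145,"twist":0},{"claw":0.4,"dx":0,"dy":0,"dz":180,"twist":0},{"claw":0.4,"dx":0,"dy":0,"dz":197,"twist":0},{"claw":0.4,"dx":0,"dy":0,"dz":197,"twist":0}]' 20; python3 -m pendant '[{"claw":0.4,"dx":20,"dy":-30,"dz":0,"twist":0},{"claw":0.4,"dx":45,"dy":-70,"dz":0,"twist":0},{"claw":0.4,"dx":70,"dy":-112,"dz":0,"twist":0},{"claw":0.4,"dx":95,"dy":-155,"dz":0,"twist":0},{"claw":0.4,"dx":115,"dy":-195,"dz":0,"twist":0},{"claw":0.4,"dx":135,"dy":-230,"dz":0,"twist":0},{"claw":0.4,"dx":140,"dy":-240,"dz":0,"twist":0},{"claw":0.4,"dx":140,"dy":-240,"dz":0,"twist":0}]'
cat > look.py <<'E'
from h import *
import sys
k=sys.argv[1]
c=cam('wrist'); im,d=eyes.snapshot('wrist'); cv2.imwrite(f'pics/{k}.png',im); np.savez(f'{k}.npz',im=im,d=d,M=c[2])
for q in sys.argv[2:]:
    for a in nets.place_of('wrist',q)[:3]: print(q,round(a['confidence'],2),(np.array(a['position'])*[560,420]).round(1))
    for a in nets.spot_in('wrist',q)[:3]: print('  box',q,round(a['confidence'],2),(np.array(a['box'])*[560,420,560,420]).round(1))
s=r.get_state();print(s['clock'],s['tool_pos'],s['opening'],s['finger_force'])
E
python3 look.py A sleeve pot
python3 -m pendant '[{"claw":0.4,"dx":15,"dy":-25,"dz":0,"twist":0},{"claw":0.4,"dx":30,"dy":-55,"dz":0,"twist":0},{"claw":0.4,"dx":30,"dy":-60,"dz":0,"twist":0},{"claw":0.4,"dx":30,"dy":-60,"dz":0,"twist":0}]'
python3 look.py B sleeve pot
python3 -c "
import cv2,numpy as np
a,b=cv2.imread('pics/A.png'),cv2.imread('pics/B.png')
cv2.imwrite('pics/m2.png',cv2.resize(np.hstack([a,b]),(800,300)))"
```

```text
clock: 4.9
tool_pos: [0.4994, 0.2877, 0.3372]
eef_rot: [0.267, 0.964, 0.002, 0.002]
contact_force: [0.1, -0.1, -0.2]
opening: 0.553
finger_force: 20.0
clock: 5.7
tool_pos: [0.6384, 0.0439, 0.3324]
eef_rot: [0.269, 0.963, -0.001, -0.001]
contact_force: [0.6, 0.0, -0.3]
opening: 0.55
finger_force: 20.0
sleeve 0.92 [254.  199.5]
sleeve 0.18 [437.1 144.3]
  box sleeve 0.6 [247.1 187.6  18.8  27.8]
pot 0.87 [259.2 237.8]
  box pot 0.79 [160.3 169.1 181.9 199.1]
  box pot 0.3 [243.7 189.6  19.7  25.1]
5.95 [0.637652   0.04923811 0.33469395] 0.5507996022374848 19.999944194569252
clock: 6.35
tool_pos: [0.6683, -0.0135, 0.3345]
eef_rot: [0.268, 0.964, -0.0, -0.0]
contact_force: [-0.8, 1.1, 0.1]
opening: 0.551
finger_force: 20.0
sleeve 0.58 [291.7 139.3]
  box sleeve 0.66 [280.2 128.4  18.6  32.4]
  box sleeve 0.66 [ 14.8 249.5  33.1  46.8]
pot 0.94 [285.1 200.9]
  box pot 0.64 [188.5 115.7 191.3 251. ]
6.6 [ 0.66811428 -0.01127098  0.33503525] 0.5514726525605748 19.999907216406427
```

View pics/m2.png

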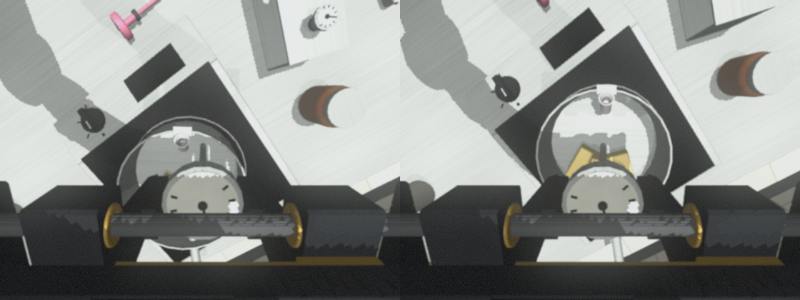

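Run:
```python
from h import *
K,D,_=cam('wrist')
A=np.load('A.npz');B=np.load('B.npz')
ca,cb=(K,D,A['M']),(K,D,B['M'])
print(tri(ray(ca,(254,199.5)),ray(cb,(290,139.3))))
print('pot',tri(ray(ca,(259.2,237.8)),ray(cb,(285.1,200.9))))
# pot rim circle via depth in B
for c,S in((ca,A),(cb,B)):
    d=S['d'];v,u=np.nonzero(d>0)
    P=cv2.undistortPoints(np.stack([u,v],-1).reshape(-1,1,2).astype(float),K,D).reshape(-1,2)
    X=np.c_[P,np.ones(len(P))]*d[v,u][:,None]@c[2][:3,:3].T+c[2][:3,3]
    k=(abs(X[:,2]-.174)<.004)&(np.hypot(X[:,0]-.70,X[:,1]+.03)<.13)&(np.hypot(X[:,0]-.70,X[:,1]+.03)>.07)
    Y=X[k]; 
    for _ in range(4):
        a=np.linalg.lstsq(np.c_[2*Y[:,:2],np.ones(len(Y))],(Y[:,:2]**2).sum(1),rcond=None)[0]; rr=np.sqrt(a[2]+a[0]**2+a[1]**2)
        e=abs(np.hypot(Y[:,0]-a[0],Y[:,1]-a[1])-rr);Y=Y[e<max(.004,2*np.median(e))]
    print('rim',len(Y),a[:2],rr)
    k=(X[:,2]>.179)&(X[:,2]<.196)&(np.hypot(X[:,0]-.62,X[:,1]-.015)<.035); Z=X[k];print('clip',len(Z),Z.mean(0) if len(Z) else 0,Z.min(0) if len(Z) else 0,Z.max(0) if len(Z) else 0)
a,b=A['im'][165:240,204:304],B['im'][100:175,240:340]
cv2.imwrite('pics/m3.png',cv2.resize(np.hstack([a,b]),(800,300),interpolation=cv2.INTER_CUBIC))
```

```text
(array([0.62422033, 0.01926861, 0.19620802]), [np.float64(0.00015452404618375188), np.float64(0.0001545240461836609)])
pot (array([ 0.69607195, -0.02999074,  0.07157767]), [np.float64(0.0022441749943004474), np.float64(0.002244174994300548)])
rim 1325 [ 0.69582767 -0.02769846] 0.09779939588034108
clip 292 [0.62233355 0.01949021 0.18618318] [0.60991885 0.00916037 0.17902211] [0.63476073 0.03484576 0.19456135]
rim 1336 [ 0.69558167 -0.02790373] 0.09750482436082739
clip 359 [0.62296352 0.01908251 0.18549785] [0.60498118 0.00845743 0.17900564] [0.63523265 0.03485826 0.19410675]
```

View pics/m3.png

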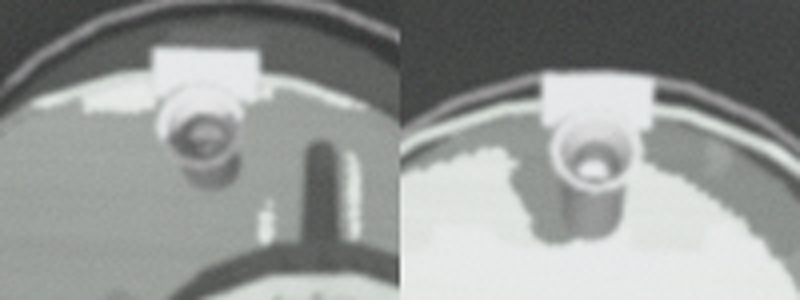

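Run:
```python
from h import *
K,D,_=cam('wrist')
A=np.load('A.npz');B=np.load('B.npz')
ca,cb=(K,D,A['M']),(K,D,B['M'])
print(tri(ray(ca,(254.2,196.8)),ray(cb,(289.2,138.3))))
for c,p in((ca,(254.2,196.8)),(cb,(289.2,138.3))): print(atz(ray(c,p),.188))
print('tip pix pred',pix(ca,[.63765,.04924,.212]),pix(cb,[.66811,-.01127,.212]))
print('tip at z.212',atz(ray(cb,(285.6,203)),.212),atz(ray(ca,(284,200)),.212))
b=B['im'][180:300,215:355]; cv2.imwrite('pics/m4.png',cv2.resize(b,(700,600),interpolation=cv2.INTER_CUBIC))
```

```text
(array([0.62348842, 0.01901761, 0.18724828]), [np.float64(0.00020001140177363765), np.float64(0.00020001140177346443)])
[0.62319705 0.01908424 0.188     ]
[0.62363083 0.01911238 0.188     ]
tip pix pred [288.98603683 199.37590324] [285.93090691 200.90117853]
tip at z.212 [ 0.66962657 -0.01252432  0.212     ] [0.63584149 0.04514794 0.212     ]
```

View pics/m4.png

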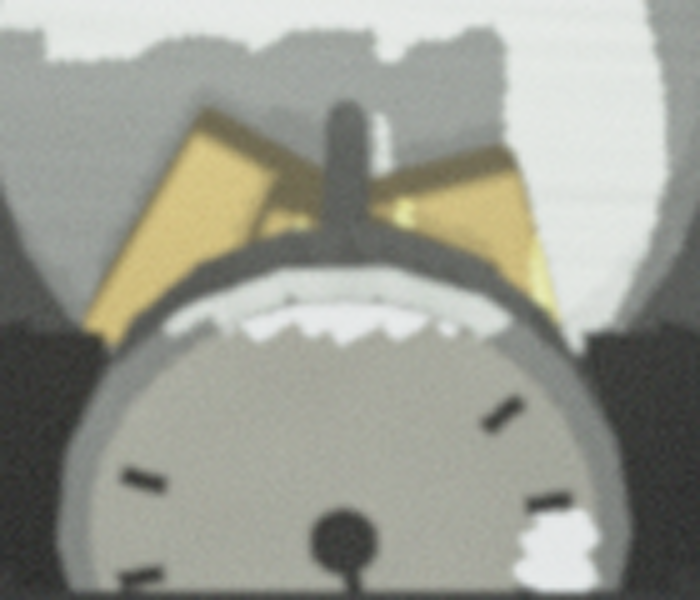

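```bash
cat > plan.py <<'E'
import numpy as np
M=np.array([623.4,19.0,187.7]);az=np.radians(148.5);t=np.array([np.cos(az),np.sin(az),0]);z=np.array([0,0,1.])
a=.5*t+np.cos(np.pi/6)*z
for s,th in[(-15,0),(4,0),(6,8),(7,16),(8,24),(9,30),(14,31),(20,30),(30,30),(45,30),(60,30),(75,30),(90,30),(100,30),(105,30),(108,30)]:
    q=np.radians(th);print(s,th,(M-s*a+142*(np.sin(q)*t+np.cos(q)*z)-19*z-[668.1,-11.3,335.0]).round(1))
E
python3 plan.py
```

```text
-15 0 [-51.1  34.2 -11.3]
4 0 [-43.   29.3 -27.8]
6 8 [-59.   39.1 -30.9]
7 16 [-75.1  48.9 -35.9]
8 24 [-90.5  58.4 -43.5]
9 30 [-101.4   65.   -51.1]
14 31 [-101.1   64.9  -56.7]
20 30 [-96.7  62.2 -60.6]
30 30 [-92.4  59.6 -69.3]
45 30 [-86.1  55.6 -82.3]
60 30 [-79.7  51.7 -95.3]
75 30 [ -73.3   47.8 -108.3]
90 30 [ -66.9   43.9 -121.3]
100 30 [ -62.6   41.3 -129.9]
105 30 [ -60.5   40.  -134.3]
108 30 [ -59.2   39.2 -136.9]
```

```bash
python3 -m pendant '[{"claw":0.4,"dx":-25,"dy":16,"dz":-2,"twist":0},{"claw":0.4,"dx":-43,"dy":29.3,"dz":-5,"twist":0},{"claw":0.4,"dx":-43,"dy":29.3,"dz":-8,"twist":0},{"claw":0.4,"dx":-43,"dy":29.3,"dz":-8,"twist":0},{"claw":0.4,"dx":-43,"dy":29.3,"dz":-8,"twist":0},{"claw":0.4,"dx":-43,"dy":29.3,"dz":-18,"twist":0},{"claw":0.4,"dx":-43,"dy":29.3,"dz":-28,"twist":0},{"claw":0.4,"dx":-43,"dy":29.3,"dz":-28,"twist":0}]' 10; python3 look.py C thermometer_tip sleeve; python3 -c "
import cv2,numpy as np
a=cv2.imread('pics/C.png')[140:290,185:385]
cv2.imwrite('pics/C2.png',cv2.resize(a,(800,600),interpolation=cv2.INTER_CUBIC))"
```

```text
clock: 7.4
tool_pos: [0.6246, 0.0154, 0.3044]
eef_rot: [0.267, 0.964, -0.001, -0.002]
contact_force: [-0.8, -0.1, -0.8]
opening: 0.557
finger_force: 10.0
thermometer_tip 0.66 [285.2 202.1]
  box thermometer_tip 0.95 [228.2 200.1 112.1 132.7]
sleeve 0.59 [290.1 203.3]
  box sleeve 0.77 [277.1 191.8  21.5  23.8]
  box sleeve 0.21 [227.7 201.4 112.4 130.9]
7.65 [0.62573763 0.01604771 0.3069426 ] 0.5541057072178684 9.99993057069787
```

View pics/C2.png

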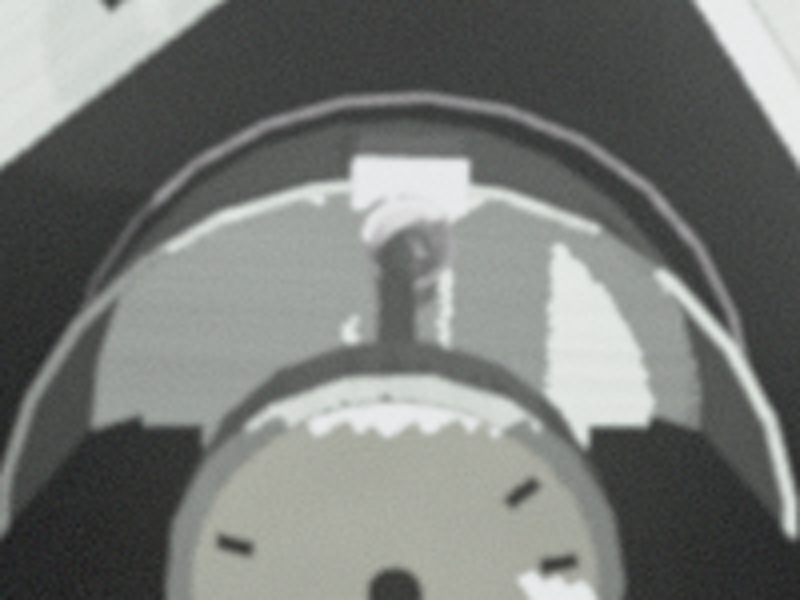

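```bash
python3 -m pendant '[{"claw":0.4,"dx":0.5,"dy":1.5,"dz":-1,"twist":0},{"claw":0.4,"dx":-7,"dy":6,"dz":-3,"twist":0},{"claw":0.4,"dx":-15.5,"dy":11.3,"dz":-4,"twist":0},{"claw":0.4,"dx":-23.5,"dy":16.2,"dz":-6,"twist":0},{"claw":0.4,"dx":-31.5,"dy":21.1,"dz":-8.5,"twist":0},{"claw":0.4,"dx":-39,"dy":25.8,"dz":-12,"twist":0},{"claw":0.4,"dx":-47,"dy":30.6,"dz":-16,"twist":0},{"claw":0.4,"dx":-47,"dy":30.6,"dz":-16,"twist":0}]' 10
python3 -m pendant '[{"claw":0.4,"dx":-5,"dy":3,"dz":-3.5,"twist":0},{"claw":0.4,"dx":-11,"dy":6.6,"dz":-7.5,"twist":0},{"claw":0.4,"dx":-11,"dy":6.6,"dz":-7.5,"twist":0},{"claw":0.4,"dx":-11,"dy":6.6,"dz":-10,"twist":0},{"claw":0.4,"dx":-10.6,"dy":6.5,"dz":-13,"twist":0},{"claw":0.4,"dx":-10.6,"dy":6.5,"dz":-13,"twist":0}]'
python3 look.py E sleeve
python3 - <<'E'
from h import *
im,d=eyes.snapshot('side');cv2.imwrite('pics/sE.png',im)
a=cv2.imread('pics/E.png')[100:310,140:420]
cv2.imwrite('pics/E2.png',np.hstack([cv2.resize(a,(400,300)),cv2.resize(im[100:280,140:380],(400,300))]))
E
```

```text
clock: 8.45
tool_pos: [0.5768, 0.0475, 0.29]
eef_rot: [0.266, 0.964, -0.0, -0.001]
contact_force: [0.0, 0.2, 0.8]
opening: 0.554
finger_force: 10.0
clock: 9.05
tool_pos: [0.568, 0.0527, 0.2771]
eef_rot: [0.267, 0.964, -0.0, -0.0]
contact_force: [0.8, 0.4, -0.6]
opening: 0.554
finger_force: 10.0
  box sleeve 0.28 [376.1   0.  168.  157.8]
9.2 [0.56807691 0.05289362 0.27762081] 0.5530932245088611 9.999946030090996
```

View pics/E2.png

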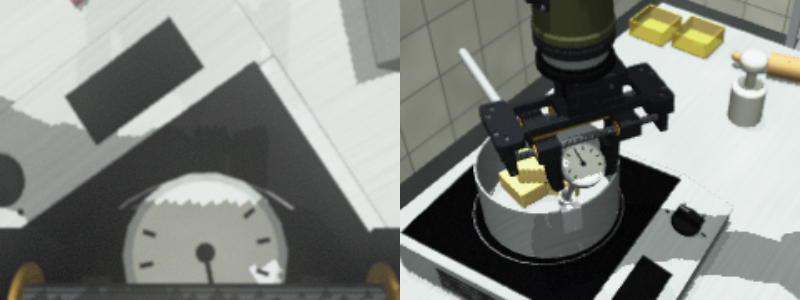

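```bash
python3 -m pendant '[{"claw":0.4,"dx":3,"dy":-2,"dz":-5,"twist":0},{"claw":0.4,"dx":6,"dy":-4,"dz":-11,"twist":0},{"claw":0.4,"dx":9.5,"dy":-6,"dz":-18,"twist":0},{"claw":0.4,"dx":13,"dy":-8,"dz":-25,"twist":0},{"claw":0.4,"dx":17,"dy":-10.2,"dz":-32,"twist":0},{"claw":0.4,"dx":20.5,"dy":-12.5,"dz":-39,"twist":0},{"claw":0.4,"dx":24,"dy":-14.8,"dz":-46,"twist":0},{"claw":0.4,"dx":26.7,"dy":-16.4,"dz":-51,"twist":0}]' 10
python3 - <<'E'
from h import *
c=cam('wrist');im,d=eyes.snapshot('wrist');v,u=np.nonzero(d>0)
s=r.get_state();print(s['tool_pos'],s['contact_force'],s['moment'])
P=cv2.undistortPoints(np.stack([u,v],-1).reshape(-1,1,2).astype(float),c[0],c[1]).reshape(-1,2)
X=np.c_[P,np.ones(len(P))]*d[v,u][:,None]@c[2][:3,:3].T+c[2][:3,3]
g=s['tool_pos']+[0,0,.019]
k=(np.linalg.norm(X-g,axis=1)<.03)&(X[:,2]>g[2]-.006);Y=X[k]
for _ in range(5):
    m=Y.mean(0);n=np.linalg.svd(Y-m,full_matrices=False)[2][2];n*=np.sign(n[2]);e=abs((Y-m)@n);Y=Y[e<max(.0015,2*np.median(e))]
print(len(Y),m,n,'tilt',np.degrees(np.arccos(n[2])),'az',np.degrees(np.arctan2(n[1],n[0])))
E
```

```text
clock: 10.05
tool_pos: [0.5948, 0.0363, 0.2259]
eef_rot: [0.267, 0.964, -0.0, -0.0]
contact_force: [0.6, -0.3, 0.6]
opening: 0.551
finger_force: 10.0
[0.59484306 0.03592489 0.22523749] [ 1.49835884 -0.97779953 -1.33556055] [-0.04930944 -0.15667997  0.05128316]
7565 [0.58608351 0.04089913 0.25075604] [-0.44415631  0.27454313  0.8528489 ] tilt 31.477103313239226 az 148.2788444279611
```

```bash
python3 -m pendant '[{"claw":0.4,"dx":3.5,"dy":-2,"dz":-7,"twist":0},{"claw":0.4,"dx":7,"dy":-4.2,"dz":-14,"twist":0},{"claw":0.4,"dx":10,"dy":-6,"dz":-20,"twist":0},{"claw":0.4,"dx":12,"dy":-7.2,"dz":-24,"twist":0},{"claw":0.4,"dx":13,"dy":-7.8,"dz":-26,"twist":0},{"claw":0.4,"dx":13.7,"dy":-8.2,"dz":-27.5,"twist":0},{"claw":0.4,"dx":13.7,"dy":-8.2,"dz":-27.5,"twist":0}]' 10
```

```text
clock: 10.8
tool_pos: [0.6082, 0.0286, 0.1995]
eef_rot: [0.267, 0.964, -0.0, -0.0]
contact_force: [-0.8, -0.2, 2.6]
opening: 0.552
finger_force: 10.0
```

```bash
python3 -m pendant '[{"claw":1,"dx":0,"dy":0,"dz":0,"twist":0},{"claw":1,"dx":0,"dy":0,"dz":0,"twist":0},{"claw":1,"dx":0,"dy":0,"dz":0,"twist":0},{"claw":1,"dx":0,"dy":0,"dz":0,"twist":0},{"claw":1,"dx":0,"dy":0,"dz":15,"twist":0},{"claw":1,"dx":0,"dy":0,"dz":50,"twist":0},{"claw":1,"dx":0,"dy":0,"dz":90,"twist":0},{"claw":1,"dx":0,"dy":0,"dz":90,"twist":0}]' 10
python3 - <<'E'
from h import *
c=cam('wrist');im,d=eyes.snapshot('wrist');v,u=np.nonzero(d>0)
P=cv2.undistortPoints(np.stack([u,v],-1).reshape(-1,1,2).astype(float),c[0],c[1]).reshape(-1,2)
X=np.c_[P,np.ones(len(P))]*d[v,u][:,None]@c[2][:3,:3].T+c[2][:3,3]
g=np.array([.6234,.019,.188])+.044*np.array([-.426,.261,.866]);print('expect face',g)
k=(np.linalg.norm(X-g,axis=1)<.03)&(X[:,2]>g[2]-.016);Y=X[k]
for _ in range(5):
    m=Y.mean(0);n=np.linalg.svd(Y-m,full_matrices=False)[2][2];n*=np.sign(n[2]);e=abs((Y-m)@n);Y=Y[e<max(.0015,2*np.median(e))]
print(len(Y),m,n,'tilt',np.degrees(np.arccos(n[2])),'plane height over mouth',(m-[.6234,.019,.188])@n)
S,_=eyes.snapshot('side')
cv2.imwrite('pics/F.png',np.hstack([cv2.resize(im,(400,300)),cv2.resize(S[120:300,180:420],(400,300))]))
E
```

```text
clock: 11.6
tool_pos: [0.6115, 0.0298, 0.2947]
eef_rot: [0.267, 0.964, 0.002, 0.005]
contact_force: [0.9, 0.8, -0.3]
opening: 1.004
finger_force: 0.0
expect face [0.604656 0.030484 0.226104]
3312 [0.60300561 0.03138292 0.22693179] [-0.44483061  0.2766754   0.85180776] tilt 31.591161378206955 plane height over mouth 0.04566050350413111
```

View pics/F.png

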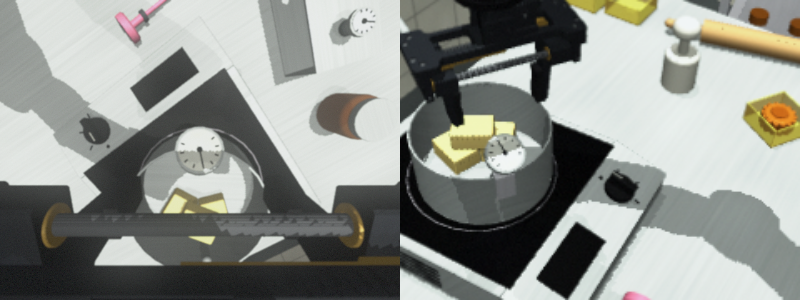

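```bash
python3 -m pendant '[{"claw":1,"dx":-15,"dy":-25,"dz":0,"twist":0.09},{"claw":1,"dx":-35,"dy":-60,"dz":0,"twist":0.18},{"claw":1,"dx":-55,"dy":-95,"dz":0,"twist":0.28},{"claw":1,"dx":-75,"dy":-130,"dz":-20,"twist":0.38},{"claw":1,"dx":-90,"dy":-157,"dz":-55,"twist":0.48},{"claw":1,"dx":-90,"dy":-157,"dz":-85,"twist":0.58},{"claw":1,"dx":-90,"dy":-157,"dz":-90,"twist":0.63},{"claw":1,"dx":-90,"dy":-157,"dz":-90,"twist":0.63}]' 10
python3 -m pendant '[{"claw":0.5,"dx":0,"dy":0,"dz":0,"twist":0},{"claw":0.5,"dx":0,"dy":0,"dz":0,"twist":0},{"claw":0.5,"dx":0,"dy":0,"dz":0,"twist":0}]'
python3 look.py G knob knob_grip
python3 - <<'E'
from h import *
G=np.load('G.npz');im=G['im'];c=cam('wrist')
for p in nets.place_of('wrist','knob_grip')[:2]:
    q=np.array(p['position'])*[560,420]; print(q,[atz(ray(c,q),z).round(4) for z in(.07,.075,.08)])
q=np.array(pix(c,[.519,-.129,.075]));print(q)
x,y=int(q[0]),int(q[1]);a=im[max(0,y-75):y+75,max(0,x-100):x+100];print('crop org',x-100,max(0,y-75))
cv2.imwrite('pics/G2.png',cv2.resize(a,None,fx=4,fy=4,interpolation=cv2.INTER_CUBIC))
E
```

```text
clock: 12.5
tool_pos: [0.5162, -0.1287, 0.1966]
eef_rot: [-0.045, 0.999, 0.001, -0.003]
contact_force: [-0.5, 1.1, 0.0]
opening: 0.998
finger_force: 0.0
clock: 12.8
tool_pos: [0.5188, -0.1283, 0.1998]
eef_rot: [-0.045, 0.999, -0.0, 0.001]
contact_force: [0.0, -0.7, -0.2]
opening: 0.751
finger_force: 0.0
[284.088 202.986] [array([ 0.5209, -0.1283,  0.07  ]), array([ 0.5196, -0.1284,  0.075 ]), array([ 0.5184, -0.1285,  0.08  ])]
[283.50849161 202.24580905]
crop org 183 127Traceback (most recent call last):
  File "look.py", line 6, in <module>
    for a in nets.place_of('wrist',q)[:3]: print(q,round(a['confidence'],2),(np.array(a['position'])*[560,420]).round(1))
             ~~~~~~~~~~~~~^^^^^^^^^^^
ValueError: it knows: cake_press, cake_tub, hob, jar, knob_grip, pot, sleeve, small_thermometer, stand, thermometer, thermometer_tip
```

View pics/G2.png

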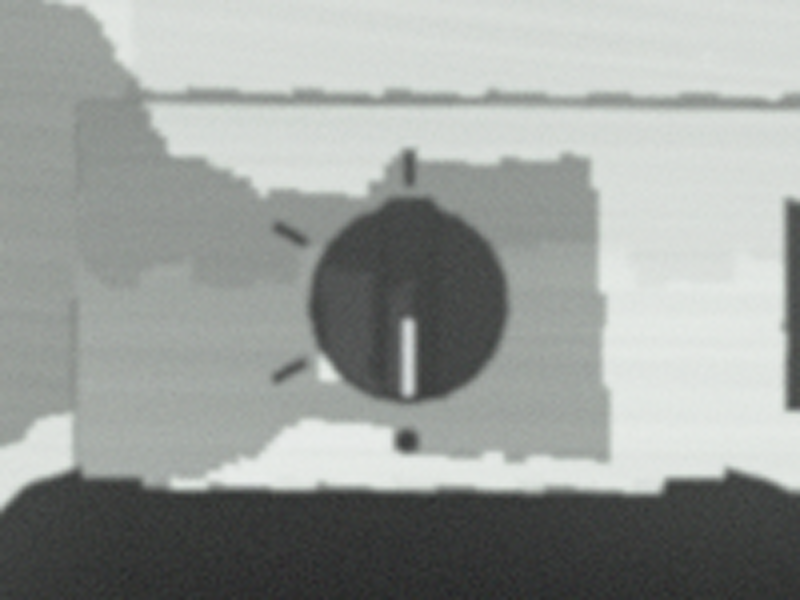

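Run:
```python
from h import *
G=np.load('G.npz');K,D,_=cam('wrist');M=G['M'];d=G['d'];v,u=np.nonzero(d>0)
P=cv2.undistortPoints(np.stack([u,v],-1).reshape(-1,1,2).astype(float),K,D).reshape(-1,2)
X=np.c_[P,np.ones(len(P))]*d[v,u][:,None]@M[:3,:3].T+M[:3,3]
w=(u>215)&(u<325)&(v>160)&(v<240)
rr=np.hypot(u-285,v-202)
Y=X[w&(rr>32)]
for _ in range(6):
    m=Y.mean(0);n=np.linalg.svd(Y-m,full_matrices=False)[2][2];n*=np.sign(n[2]);e=abs((Y-m)@n);Y=Y[e<max(.0015,2*np.median(e))]
print('panel',len(Y),m,n,'lean',np.degrees(np.arccos(n[2])),'az',np.degrees(np.arctan2(n[1],n[0])))
h=(X-m)@n
k=w&(rr<30)&(h>.022); print('bar',k.sum(),X[k].mean(0),np.percentile(h[k],[5,50,95]))
k2=w&(rr<30)&(h>.006)&(h<.014); c,r2=cv2.minEnclosingCircle((X[k2][:,:2]).astype(np.float32));print('disc',k2.sum(),c,r2)
o=c; 
# axis: disc centre at h~.010
z=m[2]-(n[0]*(c[0]-m[0])+n[1]*(c[1]-m[1]))/n[2]+.010/n[2]
p=np.array([c[0],c[1],z]);print('disc ctr',p,'TCP target h18.5',p+.0085*n,'grip',p+.011*n)
```

```text
panel 5177 [ 0.52125341 -0.15023749  0.06029451] [-0.29471461 -0.02369958  0.95529138] lean 17.197476568505778 az -175.40243368614497
bar 675 [ 0.51492106 -0.12809855  0.08698797] [0.025386   0.02687768 0.02815034]
disc 1277 (0.5203199982643127, -0.12764756381511688) 0.023192834109067917
disc ctr [ 0.52032    -0.12764756  0.07103499] TCP target h18.5 [ 0.51781492 -0.12784901  0.07915496] grip [ 0.51707814 -0.12790826  0.08154319]
```

```bash
python3 -m pendant '[{"claw":0.4,"dx":-1.5,"dy":0.3,"dz":-35,"twist":0},{"claw":0.4,"dx":-1.5,"dy":0.3,"dz":-75,"twist":0},{"claw":0.4,"dx":-1.5,"dy":0.3,"dz":-105,"twist":0},{"claw":0.4,"dx":-1.5,"dy":0.3,"dz":-120,"twist":0},{"claw":0.4,"dx":-1.5,"dy":0.3,"dz":-120,"twist":0},{"claw":0.4,"dx":-1.5,"dy":0.3,"dz":-120,"twist":0}]' 15; python3 -m pendant '[{"claw":0.05,"dx":0,"dy":0,"dz":0,"twist":0},{"claw":0.05,"dx":0,"dy":0,"dz":0,"twist":0},{"claw":0.05,"dx":0,"dy":0,"dz":0,"twist":0},{"claw":0.05,"dx":0,"dy":0,"dz":0,"twist":0},{"claw":0.05,"dx":0,"dy":0,"dz":0,"twist":0}]'
```

```text
clock: 13.5
tool_pos: [0.5173, -0.128, 0.0797]
eef_rot: [-0.045, 0.999, 0.0, 0.0]
contact_force: [0.5, -0.0, 0.4]
opening: 0.396
finger_force: 0.0
clock: 14.0
tool_pos: [0.5173, -0.1272, 0.08]
eef_rot: [-0.045, 0.999, 0.001, 0.001]
contact_force: [-1.2, 2.8, 5.6]
opening: 0.134
finger_force: 15.0
```

```bash
python3 -m pendant '[{"claw":0.05,"dx":0,"dy":0,"dz":0,"twist":-0.1},{"claw":0.05,"dx":0,"dy":0,"dz":0,"twist":-0.22},{"claw":0.05,"dx":0,"dy":0,"dz":0,"twist":-0.34},{"claw":0.05,"dx":0,"dy":0,"dz":0,"twist":-0.46},{"claw":0.05,"dx":0,"dy":0,"dz":0,"twist":-0.58},{"claw":0.05,"dx":0,"dy":0,"dz":0,"twist":-0.7},{"claw":0.05,"dx":0,"dy":0,"dz":0,"twist":-0.8},{"claw":0.05,"dx":0,"dy":0,"dz":0,"twist":-0.8}]'; python3 -m pendant '[{"claw":0.05,"dx":0,"dy":0,"dz":0,"twist":-0.08},{"claw":0.05,"dx":0,"dy":0,"dz":0,"twist":-0.15},{"claw":0.05,"dx":0,"dy":0,"dz":0,"twist":-0.21},{"claw":0.05,"dx":0,"dy":0,"dz":0,"twist":-0.24},{"claw":0.05,"dx":0,"dy":0,"dz":0,"twist":-0.24},{"claw":0.05,"dx":0,"dy":0,"dz":0,"twist":-0.24}]'
```

```text
clock: 14.8
tool_pos: [0.5171, -0.1283, 0.0796]
eef_rot: [0.348, 0.938, -0.0, 0.0]
contact_force: [-0.6, 0.4, 2.4]
opening: 0.139
finger_force: 15.8
clock: 15.4
tool_pos: [0.5169, -0.1285, 0.0794]
eef_rot: [0.457, 0.889, -0.0, 0.0]
contact_force: [-0.6, -1.2, 4.9]
opening: 0.144
finger_force: 15.8
```

Release, rise, and look at the pointer.

```bash
python3 -m pendant '[{"claw":0.4,"dx":0,"dy":0,"dz":0,"twist":0},{"claw":0.4,"dx":0,"dy":0,"dz":0,"twist":0},{"claw":0.4,"dx":0,"dy":0,"dz":0,"twist":0},{"claw":0.4,"dx":0,"dy":0,"dz":20,"twist":0},{"claw":0.4,"dx":0,"dy":0,"dz":60,"twist":0},{"claw":0.4,"dx":0,"dy":0,"dz":100,"twist":0},{"claw":0.4,"dx":0,"dy":0,"dz":120,"twist":0},{"claw":0.4,"dx":0,"dy":0,"dz":120,"twist":0}]'; python3 -m pendant '[{"claw":0.5,"dx":0,"dy":0,"dz":0,"twist":0},{"claw":0.5,"dx":0,"dy":0,"dz":0,"twist":0}]'
python3 look.py H knob_grip
python3 - <<'E'
from h import *
c=cam('wrist');M=np.load('H.npz')['M'];im=np.load('H.npz')['im'];c=(c[0],c[1],M)
# rectified top view of the bar-top plane (27 mm above panel), hob frame: 10 px/mm... columns=u' , rows=uphill up
n=np.array([-.2947,-.0237,.9553]);n/=np.linalg.norm(n)
up=np.array([np.cos(.08),np.sin(.08),0]);up-=n*(up@n);up/=np.linalg.norm(up);rt=np.cross(up,n)
base=np.array([.52032,-.12765,.07103])-.01*n
for h,name in((.027,'bar'),(0.,'panel')):
    g=np.linspace(-.04,.04,400);xx,yy=np.meshgrid(g,-g)
    Q=base+h*n+xx[...,None]*rt+yy[...,None]*up
    W=np.linalg.inv(M);p=cv2.projectPoints(Q.reshape(-1,3),cv2.Rodrigues(W[:3,:3])[0],W[:3,3],c[0],c[1])[0].reshape(400,400,2).astype(np.float32)
    o=cv2.remap(im,p[...,0],p[...,1],cv2.INTER_CUBIC);cv2.imwrite(f'pics/{name}.png',o)
    if h:
        rr=np.hypot(xx,yy);k=(o.min(-1)>130)&(rr<.021)
        x,y=xx[k],yy[k];ctr=np.array([x.mean(),y.mean()])
        e=np.linalg.svd(np.c_[x,y]-ctr,full_matrices=False)[2][0];e*=np.sign(e@ctr)
        print('line pts',k.sum(),'dir deg cw from up',np.degrees(np.arctan2(e[0],e[1])),'ctr dir',np.degrees(np.arctan2(ctr[0],ctr[1])),ctr)
cv2.imwrite('pics/H2.png',np.hstack([cv2.imread('pics/bar.png'),cv2.imread('pics/panel.png')]))
E
```

```text
clock: 16.2
tool_pos: [0.5187, -0.1284, 0.2019]
eef_rot: [0.458, 0.889, 0.001, 0.003]
contact_force: [0.7, -0.2, -0.1]
opening: 0.4
finger_force: 0.0
clock: 16.4
tool_pos: [0.5159, -0.1281, 0.198]
eef_rot: [0.458, 0.889, -0.0, -0.001]
contact_force: [0.5, 0.1, -0.3]
opening: 0.501
finger_force: 0.0
knob_grip 0.93 [282.9 205.3]
  box knob_grip 0.81 [262.7 176.6  52.6  52.3]
16.55 [ 0.51612664 -0.12801274  0.19808956] 0.5061608124778281 0.0
line pts 4492 dir deg cw from up -149.93682098801372 ctr dir 126.62300637121314 [ 0.01052819 -0.00782549]
```

View pics/H2.png

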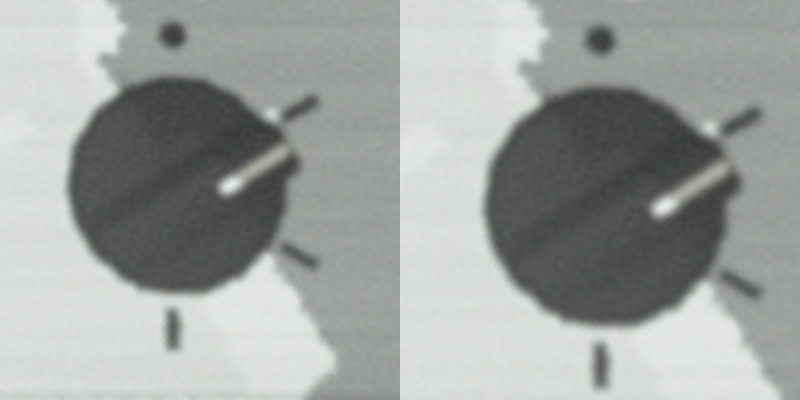

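The rectified view shows the white pointer line, from (228,187) to (287,151), at about 59° clockwise. It is aligned with the first mark and not past it, and the robot touches nothing.

```bash
python3 -c "
from plant import r
print(r.finish_job())"
```

```text
the job is handed in; nothing more can be done
None
```

The job is handed in: the large thermometer sits in the slanting sleeve with its collar on the mouth (its dial face measured within 2 mm of the seated height), and the knob was then turned to about 59° (1.02 rad), just short of the 60° first mark; the other things were not touched.

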